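# Hold the charged mixing beaker down on the vibrator

## Robot

A 7-joint arm with a two-finger parallel gripper is mounted at the origin on the work surface. World frame = base frame: x ahead of the robot, y to its left, z up, the work surface at z = 0. Lengths are in m, angles in rad, forces in N, time in s.
With the tool pointing down it reaches from about 0.4 to 0.85 m from the base axis. Payload 10.4 kg.
Tool frame: the origin (TCP) lies midway between the tips of the shut fingers; the grasp point (between the pads) lies 19 mm behind it; z points along the fingers, y is the direction in which the jaws open and shut (so a half turn about z gives the same grasp; the last joint's range is limited). The gripper opens to 85 mm and grips with 20 to 120 N. Pads are 22 mm wide; open, the fingers measure 114 mm over their backs; the gripper's body (76 mm by 85 mm) begins 54 mm behind the grasp point. The pads swing forward as they close: fully open they stand 13 mm farther back than shut.
Start: joints at [1.146, 0.332, -0.065, 1.46, 0.022, 1.35, -0.088], TCP at [0.244, -0.575, 0.231] pointing down, gripper open.
Joint ranges: [-2.6, 2.6], [-0.5, 2.12], [-1.47, 1.34], [0.16, 2.42], [-1.27, 4.41], [0.06, 2.06], [-2.6, 2.6]. Speed limits (rad/s): [2.22, 2.22, 2.79, 2.79, 3.14, 3.14, 3.14].

## Interface

Orientations are given as a unit quaternion [w, x, y, z].
In Python, from rig import r, camera, status gives the robot as it stands. Calls block until the motion is done:
- r.movep(position, orientation): joint-space move of the TCP to a pose.
- r.servo_line(position, frame=None, vel=0.15): straight line of the TCP; frame=None keeps the orientation; vel is the mean speed in m/s.
- r.goto_joints(angles): joint-space move.
- r.grip(opening): finger opening in m; the grip force is fixed at half the most; returns when the fingers have stopped.
- r.wait(seconds).
- r.ik(position, orientation): joint angles nearest the present ones, or None.
- camera(name): name is "side" or "top" or "wrist"; returns a dict with "img" (480x640x3 uint8, red, green, blue), "z_map" (480x640 float32, m along the optical axis (not along the pixel's ray), 0 where there is no reading), "fx", "fy", "cx", "cy" (pixels), "R" (3x3) and "t" (3): a world point X has camera coordinates R X + t; the wrist camera has in their place "hand_eye" (4x4, takes a point from camera to tool coordinates, whose origin is the TCP and whose axes are the flange's). Camera axes: x right, y down, z forward; pixel columns grow to the right and rows downward; lengths in m; the calibration is good to about 2 mm. A picture is of the moment at which its call begins: read the wrist's pose just before it.
A pose or a line that the arm cannot do raises r.PlanningError and nothing moves.
- r.job_done(): hands the job in, once; it reports no verdict.
Readings, each from a call of its own:
- status.current_time(): time.
- status.current_joint_pos(): joint angles.
- status.current_qd(): joint speeds.
- status.current_effort(): joint torques, N m.
- status.current_ee_pos(): TCP position.
- status.current_orientation(): TCP orientation.
- status.current_contact_force(): force on the tool from outside, world axes, zero at the start.
- status.current_ft_torque(): the same for the moment, N m.
- status.current_gripper_width(): finger opening in m.
Only numpy, scipy, OpenCV 4.12 (cv2) and the standard library are available. Lean on these libraries where they do the work, as an engineer would, in place of code of your own. Each camera call takes 0.05 s, during which the arm holds its last target.

## Task

Of the two identical lidded mixing beakers on the green mat one is charged and clearly heavier: find it by its weight, set it in the sprung ring of the bench vibrator and press it down, without ramming it, until you feel the ring reach its stop. Finish while still holding it fully down, since the vibrator runs only as long as the ring is held down. Keep both beakers upright, never put the empty one on the vibrator but leave it standing on the bench, and do not disturb the other things.

Things in the scene. Friction and masses are not known exactly. Their poses are not given: they have to be found in the camera images.
- beaker_1: One of two steel mixing beakers with grey lids that look alike; which one is charged cannot be seen, and they swap places at random. Empty 0.27 to 0.33 kg, charged 0.52 to 0.64 kg, centre of mass on the axis about 47 mm up. Origin: centre of the flat 44 mm foot, on the 2 mm mat; z up. A level vacuum nipple sticks out of the lid's side to 48 mm from the axis, along +x, 78 mm up.
- beaker_2: The other beaker, with the same shape, sizes and origin as beaker_1; one of the two is charged, the other is empty.
- beaker_1_lid (a point): On beaker_1's axis, on the flat lid top, 85 mm above the foot. The lid (78 mm diameter) is fixed to the cup. A round steel drive stem, 22 mm diameter and 28 mm high, rises from here (with a look-only 7 mm hex tip): grip it from above at any yaw, finger tips at or just over the lid; the tips may push on the lid.
- beaker_2_lid (a point): The same point of beaker_2.
- beaker_1_seat (a point): On beaker_1's axis, 34 mm above its foot, at the flat shoulder. Below it the cup is 60 mm in diameter, with a rounded foot (44 mm flat); above it 74 mm. The shoulder rests on the ring's top face: seated, this point lies at the ring's centre.
- beaker_2_seat (a point): The same point of beaker_2.
- shaker: The bench vibrator, fixed: white box 160 x 160 mm, 50 mm high, a black rubber plate on top to 54 mm, and three posts with spring cups that carry the ring. Origin: its underside, right below the ring's centre; -x is its control side. The posts stand 56 mm from the axis and reach 126 mm above the bench.
- cradle_seat (a point): Centre of the top face of the sprung aluminium ring (opening 64 mm, outside 92 mm diameter, 10 mm thick, three lugs on the posts). Level, 115 mm above the bench with the ring up; the point goes down with the ring. Below the ring is free room for the beaker's foot.
- cradle (a joint): How far the ring is pressed down, in m: 0 up, 0.014 fully down on its hard stop. The springs hold it up with about 6 N at first, rising by 0.6 N per mm to about 14 N just before the stop; the charged beaker's weight alone sinks it about 1 mm or less. It springs up again when let go.
- model_a: Bystander: white plaster dental model, about 64 x 62 x 29 mm, on the mat between the two beakers. Origin: centre of its underside.
- model_b: Bystander: another white plaster dental model, to the robot's right. Origin: centre of its underside.
- casting_ring: Bystander: steel casting ring, 54 mm diameter, standing on its 68 mm black rubber base, 71 mm high in all, beyond the mat. Origin: centre of its underside.
- bowl: Bystander: black rubber mixing bowl, 110 mm wide, 58 mm high, at the far side. Origin: centre of its underside.
- spatula: Bystander: plaster spatula, 190 mm long, lying on the bench beyond the mat. Origin: about its middle, on the bench.
- jar: Bystander: small capped amber jar, 48 mm diameter, 62 mm high, to the left of the vibrator. Origin: centre of its underside.
- brush: Bystander: brush, 170 mm long, lying to the left of the vibrator. Origin: about its middle, on the bench.
Things that resemble listed ones, but are neither listed nor needed, are in the scene too. Leave any pink look-alike of the beaker_1 alone.

How it is judged:
On the way, in this order (a step that is already met when the one before it is completed fails the run):
1. the charged beaker is lifted clear of the bench, the lighter one left standing (((height (world z) of beaker_1 above 0.015 m and contact force between the fingers and beaker_1 above 1 N and height (world z) of beaker_2 below 0.01 m and contact force between beaker_2 and anything else below 4.3 N) or (height (world z) of beaker_2 above 0.015 m and contact force between the fingers and beaker_2 above 1 N and height (world z) of beaker_1 below 0.01 m and contact force between beaker_1 and anything else below 4.3 N))), for 0.2 s.
2. the charged beaker sits in the ring (((horizontal distance between beaker_1_seat and cradle_seat below 0.005 m and distance between beaker_1_seat and cradle_seat below 0.006 m and contact force between beaker_1 and shaker above 1 N and contact force between beaker_2 and anything else below 4.3 N) or (horizontal distance between beaker_2_seat and cradle_seat below 0.005 m and distance between beaker_2_seat and cradle_seat below 0.006 m and contact force between beaker_2 and shaker above 1 N and contact force between beaker_1 and anything else below 4.3 N))), for 0.1 s.
At the end, for the whole second after the job is handed in: The robot holds the charged beaker down (over 2 N on it, none on the vibrator): ring 12.3 of 14 mm down or more, shoulder on the ring (4 mm sideways, 5 mm in all). The beaker left on the bench is the empty one (under 4.3 N on the bench), let go. Both still, upright within 5 degrees (value of joint cradle above 0.0123 m and ((horizontal distance between beaker_1_seat and cradle_seat below 0.004 m and distance between beaker_1_seat and cradle_seat below 0.005 m and contact force between any of the fingers, the arm and beaker_1 above 2 N and contact force between beaker_2 and the fingers below 0.5 N and contact force between beaker_2 and the arm below 0.5 N and height (world z) of beaker_2 below 0.01 m and contact force between beaker_2 and anything else below 4.3 N) or (horizontal distance between beaker_2_seat and cradle_seat below 0.004 m and distance between beaker_2_seat and cradle_seat below 0.005 m and contact force between any of the fingers, the arm and beaker_2 above 2 N and contact force between beaker_1 and the fingers below 0.5 N and contact force between beaker_1 and the arm below 0.5 N and height (world z) of beaker_1 below 0.01 m and contact force between beaker_1 and anything else below 4.3 N)) and angle between each of beaker_1, beaker_2's own z axis and vertical below 0.09 rad and linear speed of each of beaker_1, beaker_2 below 0.01 m/s and contact force between shaker and the fingers below 1 N and contact force between shaker and the arm below 1 N and contact force between beaker_1 and beaker_2 below 0.5 N); the arm keeps its last pose, push and grip.
It fails at once if the empty beaker was put on the vibrator (the one on the bench weighs over 4.3 N) ((contact force between beaker_1 and shaker above 1 N and height (world z) of beaker_2 below 0.01 m and contact force between beaker_2 and anything else above 4.3 N) or (contact force between beaker_2 and shaker above 1 N and height (world z) of beaker_1 below 0.01 m and contact force between beaker_1 and anything else above 4.3 N)).
It fails at once if a beaker was rammed onto the vibrator (over 70 N) (contact force between any of beaker_1, beaker_2 and shaker above 70 N).
It fails at once if a beaker was tipped over (angle between any of beaker_1, beaker_2's own z axis and vertical above 0.5 rad).
It fails at once if a bystander was pushed more than 30 mm (distance of any of model_a, model_b, casting_ring, bowl, spatula, jar, brush from where it was at the start of the episode above 0.03 m).
It also fails if it takes over 54 s, if anything falls off the work surface, if the arm or the gripper's body presses on something with over 40 N, if the wrist force passes 120 N, or if a joint passes its speed limit or range.

## Working session

There is one attempt and no reset: what is moved stays moved. The work goes in short steps, each a Python script; the robot and the scene stay as the last script left them, time stands still between calls to the robot, and variables do not carry over. Pictures are saved under pics/ and viewed, and the job is handed in when it is done.

```bash
ls; mkdir -p pics
python3 - <<'E'
from rig import r,camera,status
import cv2,numpy as np,pickle
for n in ["top","side","wrist"]:
    p=(status.current_ee_pos(),status.current_orientation())
    c=camera(n); c['p']=p
    pickle.dump(c,open(f'{n}0.pkl','wb'))
    cv2.imwrite(f'pics/{n}0.png',c['img'][:,:,::-1])
    print(n,{k:np.round(v,3).tolist() for k,v in c.items() if k not in('img','z_map','p')},p)
print(status.current_time(),status.current_contact_force(),status.current_gripper_width())
E
```

```text
pics
top {'fx': 528.031, 'fy': 528.031, 'cx': 321.075, 'cy': 245.308, 'R': [[0.014, -1.0, -0.002], [-0.999, -0.014, -0.046], [0.046, 0.003, -0.999]], 't': [-0.03, 0.554, 1.495]} (array([ 0.24426489, -0.57485293,  0.23050912]), array([-7.20198638e-04,  9.79884718e-01,  1.99562996e-01, -1.80069517e-04]))
side {'fx': 481.142, 'fy': 481.142, 'cx': 314.589, 'cy': 230.609, 'R': [[-0.978, -0.209, 0.01], [-0.145, 0.641, -0.754], [0.151, -0.739, -0.657]], 't': [0.525, 0.168, 1.361]} (array([ 0.24428707, -0.57486764,  0.23052367]), array([-7.06558172e-04,  9.79882762e-01,  1.99572648e-01, -1.76501395e-04]))
wrist {'fx': 420.952, 'fy': 420.952, 'cx': 321.34, 'cy': 244.175, 'hand_eye': [[-0.0, -0.965, -0.264, 0.066], [1.0, -0.0, -0.0, 0.0], [0.0, -0.264, 0.965, -0.142], [0.0, 0.0, 0.0, 1.0]]} (array([ 0.24431837, -0.57490987,  0.23060561]), array([-6.12266139e-04,  9.79881069e-01,  1.99581301e-01, -1.44098941e-04]))
0.15 [ 0.4463397  -1.23773825  0.34044044] 0.08506299702557332
```

View pics/top0.png

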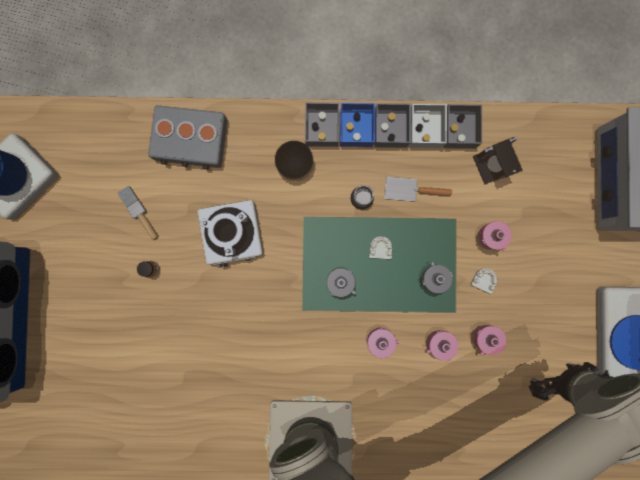

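View pics/side0.png

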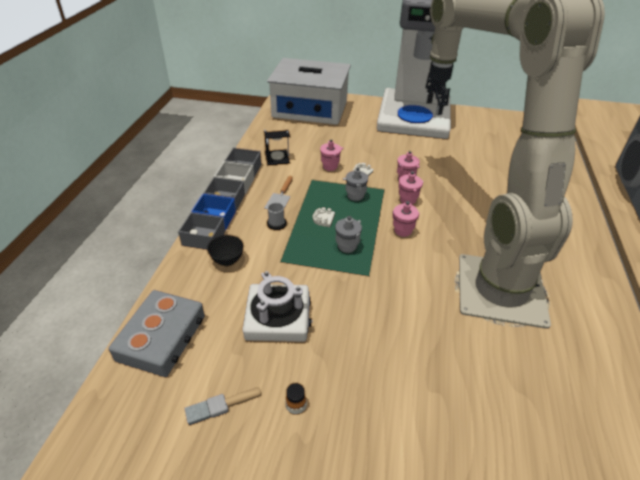

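Candidates: the grey-lidded beakers at top-view (341,283) and (437,279) on the green mat. Look-alikes are pink: (382,343), (443,345), (489,340), (496,236), all off the mat. I choose the two grey ones and check them in a crop.

```bash
cat > h.py <<'E'
import numpy as np,cv2,pickle
def ray(c,u,v,z):
    d=np.array([(u-c['cx'])/c['fx'],(v-c['cy'])/c['fy'],1.]); R=np.array(c['R']);t=np.array(c['t'])
    o=-R.T@t; w=R.T@d
    return o+w*(z-o[2])/w[2]
def proj(c,X):
    p=np.array(c['R'])@np.array(X)+np.array(c['t']); return np.array([c['fx']*p[0]/p[2]+c['cx'],c['fy']*p[1]/p[2]+c['cy']])
def pts(c):
    z=c['z_map'].astype(float);v,u=np.mgrid[:480,:640]
    P=np.stack([(u-c['cx'])/c['fx']*z,(v-c['cy'])/c['fy']*z,z],-1)
    return (P-np.array(c['t']))@np.array(c['R'])
E
python3 - <<'E'
from h import *
c=pickle.load(open('top0.pkl','rb'));P=pts(c);im=c['img'][:,:,::-1].copy()
crop=np.hstack([cv2.resize(im[240:320,300:400],(400,320),interpolation=cv2.INTER_CUBIC),cv2.resize(im[240:320,390:490],(400,320),interpolation=cv2.INTER_CUBIC)])
cr2=np.hstack([cv2.resize(im[195:275,180:280],(350,280),interpolation=cv2.INTER_CUBIC)])
cr2=cv2.copyMakeBorder(cr2,0,0,0,450,cv2.BORDER_CONSTANT)
cv2.imwrite('pics/crop.png',np.vstack([crop,cr2]))
for n,(u,v) in dict(A=(341,283),B=(437,279)).items():
    g=P[v-25:v+26,u-25:u+26]
    for lo,hi in((.075,.097),(.105,.13)):
        m=(g[...,2]>lo)&(g[...,2]<hi); q=g[m]
        (cx,cy),rad=cv2.minEnclosingCircle(q[:,:2].astype(np.float32))
        print(n,lo,m.sum(),q.mean(0).round(4),(round(cx,4),round(cy,4)),round(rad,4),ray(c,u,v,.087).round(4))
g=P[195:275,180:280]
m=(g[...,2]>.105)&(g[...,2]<.121);q=g[m]
print(m.sum(),q.mean(0),cv2.minEnclosingCircle(q[:,:2].astype(np.float32)))
for z0,z1 in((.105,.121),(.121,.135),(.045,.06)):
  mm=((g[...,2]>z0)&(g[...,2]<z1)).astype(np.uint8)*255
  cv2.imwrite(f'pics/m{z0}.png',cv2.resize(mm,(500,400),interpolation=cv2.INTER_NEAREST))
print('table z',np.median(P[300:330,150:250,2]))
E
```

```text
A 0.075 609 [ 0.4508 -0.0781  0.0879] (0.4482, -0.0812) 0.0435 [ 0.4495 -0.0779  0.087 ]
A 0.105 53 [ 0.4518 -0.0779  0.1184] (0.4524, -0.0779) 0.0108 [ 0.4495 -0.0779  0.087 ]
B 0.075 621 [ 0.4655 -0.3386  0.0875] (0.4689, -0.3389) 0.0434 [ 0.464  -0.3375  0.087 ]
B 0.105 56 [ 0.4653 -0.3392  0.1171] (0.4645, -0.3398) 0.0111 [ 0.464  -0.3375  0.087 ]
634 [0.58622965 0.23243776 0.11592173] ((0.5870888829231262, 0.23387475311756134), 0.06796057522296906)
table z 0.0016965245663127927
```

View pics/crop.png

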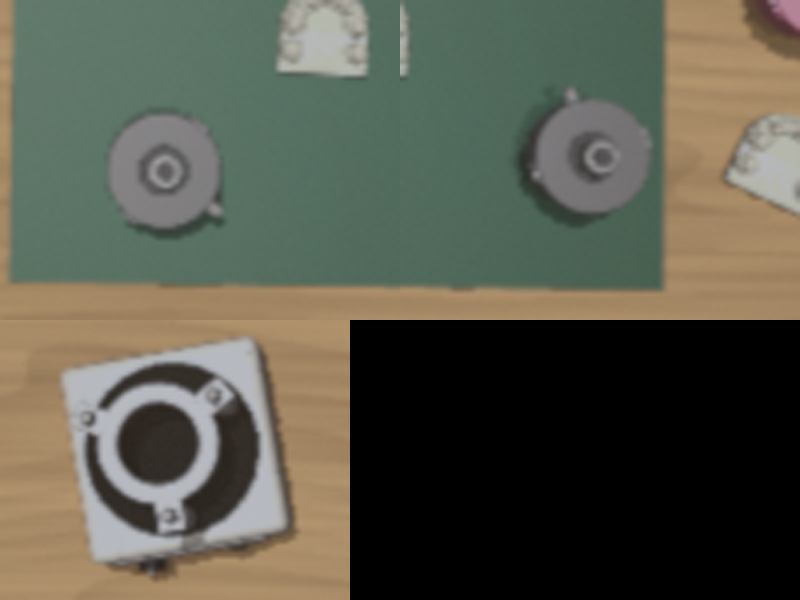

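View pics/m0.105.png

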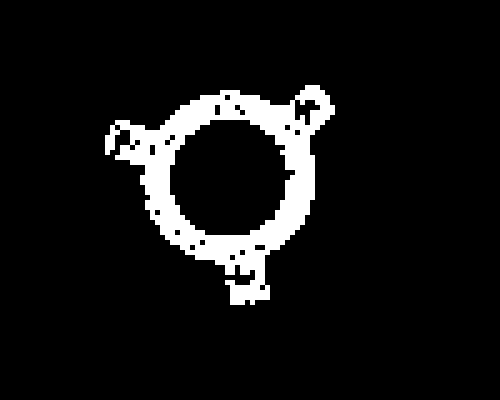

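The crop shows both grey beakers on the mat: A at (341,283) with its nipple lower right, B at (437,279) with its nipple up left. The white shaker's ring is near (225,232). Next I fit the ring hole in the top and side views and check IK.

Run:
```python
from h import *
from rig import r,status
c=pickle.load(open('top0.pkl','rb'));P=pts(c)
g=P[195:275,180:280]
m=((g[...,2]>.105)&(g[...,2]<.121)).astype(np.uint8)
m=cv2.morphologyEx(m,cv2.MORPH_CLOSE,np.ones((3,3),np.uint8))
cs,h=cv2.findContours(m,cv2.RETR_CCOMP,cv2.CHAIN_APPROX_NONE)
for k,hh in zip(cs,h[0]):
    if len(k)>30:
        (x,y),(a,b),an=cv2.fitEllipse(k); print('hole' if hh[3]>=0 else 'outer',x+180,y+195,a,b,ray(c,x+180,y+195,.115).round(4))
gray=cv2.cvtColor(c['img'],cv2.COLOR_RGB2GRAY)
d=((gray[195:275,180:280]<90)).astype(np.uint8)
n,l,s,ce=cv2.connectedComponentsWithStats(d)
for i in range(1,n):
    if s[i,4]>100:
        k=cv2.findContours((l==i).astype(np.uint8),cv2.RETR_EXTERNAL,cv2.CHAIN_APPROX_NONE)[0][0]
        (x,y),ab,_=cv2.fitEllipse(k);print('gray',s[i],x+180,y+195,ab,ray(c,x+180,y+195,.115).round(4))
# side view
s=pickle.load(open('side0.pkl','rb'));Q=pts(s)
for lo,hi,bx in ((.105,.121,(.587,.233,.08)),(.08,.094,(.451,-.078,.05)),(.08,.094,(.4655,-.339,.05))):
    m=(Q[...,2]>lo)&(Q[...,2]<hi)&(np.hypot(Q[...,0]-bx[0],Q[...,1]-bx[1])<bx[2])
    print('side',m.sum(),Q[m].mean(0).round(4))
    if lo>.1:
        mm=cv2.morphologyEx(m.astype(np.uint8),cv2.MORPH_CLOSE,np.ones((3,3),np.uint8))
        cs,h=cv2.findContours(mm,cv2.RETR_CCOMP,cv2.CHAIN_APPROX_NONE)
        for k,hh in zip(cs,h[0]):
            if len(k)>25: (x,y),ab,an=cv2.fitEllipse(k); print('hole' if hh[3]>=0 else 'outer',x,y,ab,ray(s,x,y,.115).round(4))
print(r.ik([.465,-.339,.2],[0,1,0,0]),r.ik([.451,-.078,.2],[0,1,0,0]),r.ik([.587,.233,.2],[0,1,0,0]))
```

```text
outer 225.18524169921875 230.3404541015625 41.3121223449707 41.624420166015625 [0.5859 0.2335 0.115 ]
hole 225.22959899902344 230.08676147460938 24.132837295532227 24.577238082885742 [0.5866 0.2334 0.115 ]
gray [ 29  13  32  12 144] 224.32846069335938 213.65369987487793 (10.044036865234375, 28.558931350708008) [0.6306 0.2368 0.115 ]
gray [ 50  21  24  41 431] 243.24908828735352 237.72883987426758 (15.691213607788086, 41.40671920776367) [0.5669 0.1849 0.115 ]
gray [ 34  24  23  23 411] 224.61597061157227 229.78777694702148 (21.8714542388916, 22.124513626098633) [0.5874 0.2351 0.115 ]
gray [ 25  33  20  28 166] 213.86042022705078 242.3032455444336 (11.077260971069336, 29.061494827270508) [0.5536 0.263  0.115 ]
side 691 [0.5861 0.2385 0.1145]
outer 275.5410461425781 290.42352294921875 (33.81320571899414, 45.73470687866211) [0.5867 0.2382 0.115 ]
hole 275.3714904785156 290.2121887207031 (17.891199111938477, 25.970287322998047) [0.5873 0.2376 0.115 ]
side 337 [ 0.4506 -0.069   0.0872]
side 237 [ 0.4656 -0.3296  0.0873]
[ 0.72534651  0.2521108  -0.20582348  1.63167304  0.05351467  1.26332762
 -1.06115086] [ 0.63123024  0.01344507 -0.55713204  1.89951978  0.007541    1.23066978
 -1.49917333] [ 0.26180849  0.55781177 -1.00913135  1.44561106  0.47229553  1.39612798
 -2.33016039]
```

Run:
```python
from rig import r
import numpy as np
for th in (-1.2,-.8,-.4,0,.4,.8,1.2,1.6):
    q=[0,np.cos(th/2),np.sin(th/2),0]
    for n,p in dict(B=[.465,-.339,.2],A=[.451,-.078,.2],R=[.587,.234,.25]).items():
        k=r.ik(p,q); print(th,n,None if k is None else k.round(2))
```

```text
-1.2 B [ 0.63  0.25 -0.09  1.64  0.02  1.26 -2.24]
-1.2 A None
-1.2 R None
-0.8 B [ 0.66  0.25 -0.13  1.64  0.03  1.26 -1.85]
-0.8 A [ 0.61  0.01 -0.53  1.9   0.01  1.23 -2.3 ]
-0.8 R [-1.24  0.56  1.16  1.46 -0.51  1.46 -2.45]
-0.4 B [ 0.7   0.25 -0.17  1.63  0.04  1.26 -1.45]
-0.4 A [ 0.62  0.01 -0.55  1.9   0.01  1.23 -1.9 ]
-0.4 R [-1.    0.4   0.74  1.45 -0.27  1.4  -2.22]
0 B [ 0.73  0.25 -0.21  1.63  0.05  1.26 -1.06]
0 A [ 0.63  0.01 -0.56  1.9   0.01  1.23 -1.5 ]
0 R [ 0.27  0.53 -1.04  1.37  0.46  1.49 -2.32]
0.4 B [ 0.76  0.26 -0.25  1.63  0.06  1.26 -0.67]
0.4 A [ 0.65  0.01 -0.57  1.9   0.01  1.23 -1.1 ]
0.4 R [ 0.28  0.54 -1.06  1.37  0.47  1.49 -1.93]
0.8 B [ 0.8   0.26 -0.3   1.63  0.08  1.27 -0.28]
0.8 A [ 0.67  0.02 -0.59  1.9   0.01  1.23 -0.7 ]
0.8 R [ 0.3   0.56 -1.1   1.37  0.49  1.5  -1.54]
1.2 B [ 0.85  0.26 -0.35  1.62  0.09  1.27  0.11]
1.2 A [ 0.69  0.02 -0.61  1.9   0.01  1.23 -0.3 ]
1.2 R [ 0.32  0.58 -1.14  1.37  0.52  1.51 -1.16]
1.6 B [ 0.89  0.27 -0.4   1.62  0.11  1.27  0.5 ]
1.6 A [ 0.71  0.02 -0.63  1.9   0.01  1.23  0.1 ]
1.6 R [ 0.32  0.58 -1.14  1.37  0.52  1.51 -0.76]
```

```bash
cat >> h.py <<'E'
from scipy.spatial.transform import Rotation as Ro
TH=.8; Q0=[0,np.cos(TH/2),np.sin(TH/2),0]
def wcam():
    from rig import camera,status
    p=status.current_ee_pos();q=status.current_orientation();c=camera('wrist')
    T=np.eye(4);T[:3,:3]=Ro.from_quat([q[1],q[2],q[3],q[0]]).as_matrix();T[:3,3]=p
    W=T@np.array(c['hand_eye']);c['R']=W[:3,:3].T;c['t']=-W[:3,:3].T@W[:3,3];return c
def force(n=10):
    from rig import r,status
    f=[]
    for _ in range(n): r.wait(.03);f.append(status.current_contact_force())
    return np.mean(f,0),np.std(f,0)
E
python3 - <<'E'
from h import *
from rig import r,status
r.movep([.465,-.339,.25],Q0)
c=wcam();pickle.dump(c,open('wB.pkl','wb'))
im=c['img'][:,:,::-1].copy()
for X in ([.465,-.339,.115],[.465,-.339,.087]):
    cv2.drawMarker(im,tuple(int(a) for a in proj(c,X)),(0,0,255) if X[2]>.1 else (0,255,0),cv2.MARKER_CROSS,12)
cv2.imwrite('pics/wB.png',im)
P=pts(c)
for lo,hi in((.08,.094),(.108,.125)):
    m=(P[...,2]>lo)&(P[...,2]<hi)&(c['z_map']>0)&(np.hypot(P[...,0]-.465,P[...,1]+.339)<.06); q=P[m]
    print(lo,m.sum(),q.mean(0).round(4),np.median(q[:,2]).round(4),((q.max(0)+q.min(0))/2).round(4))
print(force(),status.current_time(),status.current_ee_pos())
E
```

```text
0.08 7712 [ 0.4674 -0.3389  0.0866] 0.0867 [ 0.4692 -0.3408  0.087 ]
0.108 810 [ 0.4661 -0.3397  0.1171] 0.1152 [ 0.4654 -0.3406  0.1159]
(array([-0.24913728, -0.26176543, -0.10080006]), array([0.6633139 , 0.37103085, 0.43813381])) 1.7583 [ 0.46475801 -0.33938244  0.24992612]
```

View pics/wB.png

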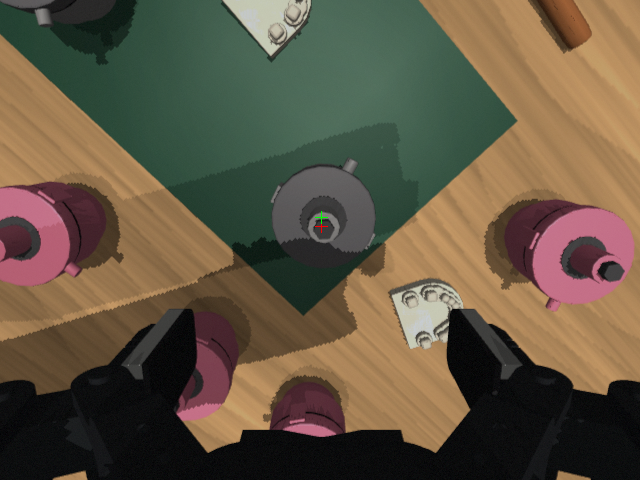

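B's stem tip is at pixel (322,227), on the predicted crosses, and the fingers have clearance on both sides. I descend, grip, lift and weigh.

Run:
```python
from h import *
from rig import r,status
f0=force()
r.servo_line([.4657,-.3397,.150]); 
r.servo_line([.4657,-.3397,.091],vel=.08)
print('down',status.current_contact_force(),status.current_ee_pos())
r.grip(0.0); print('w',status.current_gripper_width(),status.current_ee_pos())
f1=force(6)
r.servo_line([.4657,-.3397,.135],vel=.05); r.wait(.2)
f2=force(15)
print(f0[0],f1[0],f2); print('dz',(f2[0]-f0[0])[2],status.current_gripper_width(),status.current_time())
```

```text
down [ 1.19500125 -0.48062556  0.6222878 ] [ 0.46599499 -0.33987646  0.09142417]
w 0.019857542638026637 [ 0.46592765 -0.3398934   0.09130337]
[0.06970039 0.12388978 0.11808968] [ 0.1771242  -0.67696711  3.12675788] (array([-0.04061864,  0.07037957, -6.2562463 ]), array([0.24453112, 0.51820395, 0.43211848]))
dz -6.374335972702068 0.020036113516790244 6.3417
```

6.4 N lifted means B is the charged one (empty would be about 3 N), so I carry it. I stop short of the ring to look at it with the wrist camera.

Run:
```python
from h import *
from rig import r,status,camera
r.servo_line([.4657,-.3397,.29],vel=.15)
r.movep([.503,.148,.29],Q0); r.wait(.2)
c=wcam();pickle.dump(c,open('wR.pkl','wb'))
im=c['img'][:,:,::-1].copy()
cv2.drawMarker(im,tuple(int(a) for a in proj(c,[.5868,.2338,.115])),(0,0,255),cv2.MARKER_CROSS,12)
cv2.imwrite('pics/wR.png',im)
s=camera('side');pickle.dump(s,open('s1.pkl','wb'));cv2.imwrite('pics/s1.png',s['img'][:,:,::-1])
P=pts(c)
m=((P[...,2]>.107)&(P[...,2]<.122)&(c['z_map']>0)&(np.hypot(P[...,0]-.587,P[...,1]-.234)<.075)).astype(np.uint8)
m=cv2.morphologyEx(m,cv2.MORPH_CLOSE,np.ones((3,3),np.uint8))
cs,h=cv2.findContours(m,cv2.RETR_CCOMP,cv2.CHAIN_APPROX_NONE)
for k,hh in zip(cs,h[0]):
    if len(k)>60: (x,y),ab,an=cv2.fitEllipse(k); print('hole' if hh[3]>=0 else 'outer',len(k),x,y,ab,ray(c,x,y,.115).round(4))
print(m.sum(),np.median(P[m>0],0),force(8)[0],status.current_gripper_width(),status.current_time(),status.current_ee_pos())
```

```text
outer 722 324.60772705078125 56.72970199584961 (121.29270935058594, 160.90406799316406) [0.5842 0.2278 0.115 ]
7740 [0.57742988 0.21813488 0.11462742] [ 0.21868573 -0.30037796 -5.8991552 ] 0.020081937296504603 9.875 [0.50300106 0.14798584 0.28999261]
```

View pics/wR.png

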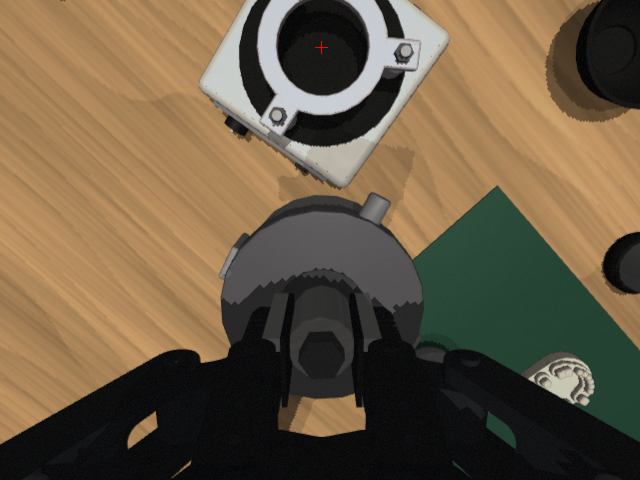

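View pics/s1.png

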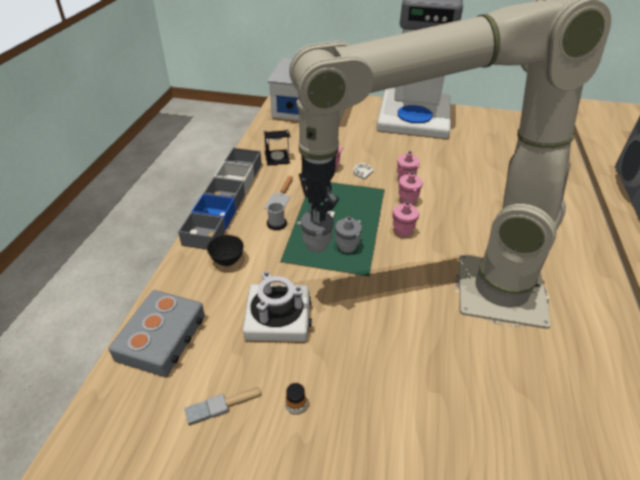

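The ring hole spans columns 277–368 and rows about 0–92, centred near (322,45) against the predicted (321,47). The beaker hangs straight. I refine by fitting the hole edge.

```bash
python3 - <<'E'
from h import *
from scipy.optimize import least_squares
c=pickle.load(open('wR.pkl','rb'));g=cv2.cvtColor(c['img'],cv2.COLOR_RGB2GRAY)
P=pts(c)
# radial edge search from hole centre on plane z=.115
for src in('grey','depth'):
  E=[]
  for a in np.linspace(0,2*np.pi,120,endpoint=False):
    for rr in np.arange(.024,.040,.0003):
        u,v=proj(c,[.5868+rr*np.cos(a),.2338+rr*np.sin(a),.115]); u,v=int(round(u)),int(round(v))
        if not(1<=v<480 and 0<=u<640): break
        if (g[v,u]>120 if src=='grey' else P[v,u,2]>.109):
            E.append(ray(c,u,v,.115)[:2]);break
  E=np.array(E)
  s=least_squares(lambda x:np.hypot(E[:,0]-x[0],E[:,1]-x[1])-x[2],[.587,.234,.032],loss='soft_l1',f_scale=.001)
  print(src,len(E),s.x.round(4),np.std(s.fun).round(5))
# beaker lid held: compare centre with TCP
E
python3 - <<'E'
from rig import r
from h import *
for z in (.26,.17,.13): print(r.ik([.5872,.2345,z],Q0))
E
```

```text
grey 101 [0.5878 0.2338 0.0325] 0.00022
depth 105 [0.5871 0.233  0.0315] 0.00101
[ 0.15187536  0.4580937  -0.84418959  1.36183754  0.33869341  1.46927053
 -1.44452708]
[ 0.14943495  0.5134978  -0.82107527  1.48620786  0.38150563  1.30782508
 -1.47735932]
[ 0.14035187  0.54707323 -0.80425329  1.529552    0.40743143  1.23945921
 -1.49544834]
```

Run:
```python
from h import *
from rig import r,status
x,y=.5875,.2336
r.servo_line([.5875,.2336,.29],vel=.15); r.servo_line([x,y,.212],vel=.1); r.wait(.2)
print(force(6)[0],status.current_ee_pos())
for z in (.20,.19,.18,.176,.173,.171,.169,.168,.167):
    r.servo_line([x,y,z],vel=.03)
    f=force(3)[0]; p=status.current_ee_pos()
    print(z,f.round(2),p.round(4))
    if f[2]>8 or np.hypot(*f[:2])>8: break
print(status.current_gripper_width(),status.current_time())
c=wcam();cv2.imwrite('pics/wS.png',c['img'][:,:,::-1])
```

```text
[ 0.10381431  0.05232511 -6.12600261] [0.58756891 0.23360858 0.21216852]
0.2 [-0.37  0.14 -6.28] [0.5876 0.2337 0.2002]
0.19 [ 0.14  0.15 -5.97] [0.5876 0.2336 0.1901]
0.18 [ 0.01  0.09 -5.59] [0.5875 0.2337 0.1801]
0.176 [ 0.59 -0.45 -5.83] [0.5875 0.2336 0.176 ]
0.173 [ 0.16  0.2  -6.09] [0.5875 0.2336 0.173 ]
0.171 [-0.16 -0.22 -6.23] [0.5875 0.2336 0.171 ]
0.169 [-0.58 -1.13  0.62] [0.5878 0.2336 0.1696]
0.168 [ 0.85 -1.46  1.06] [0.5877 0.2336 0.1682]
0.167 [ 1.28 -1.45  1.47] [0.5877 0.2336 0.1671]
0.020259509815585757 16.1083
```

View pics/wS.png

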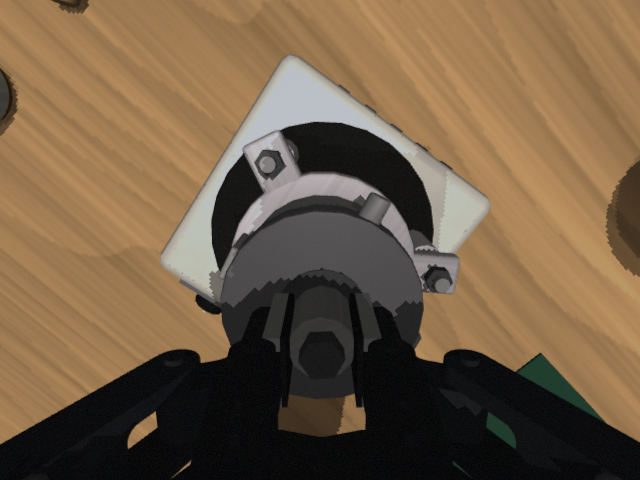

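The picture shows the beaker in the ring, with the ring visible around it and the beaker upright. Contact came at TCP z ≈ 0.170, as predicted. I now press down gently to the stop.

Run:
```python
from h import *
from rig import r,status
x,y=.5875,.2336
z=.167
while z>.150:
    z-=.002 if z>.1591 else .0007
    r.servo_line([x,y,z],vel=.02)
    f=force(4)[0]; p=status.current_ee_pos()
    print(round(z,4),f.round(2),p.round(4))
    if f[2]>20: break
r.wait(.5);print(force(8),status.current_ee_pos(),status.current_gripper_width(),status.current_time())
```

```text
0.165 [ 2.27 -1.66  3.11] [0.5877 0.2336 0.1651]
0.163 [ 2.76 -1.58  3.77] [0.5877 0.2336 0.1632]
0.161 [ 2.97 -2.29  5.02] [0.5877 0.2336 0.1612]
0.159 [ 2.7  -2.29  6.1 ] [0.5877 0.2336 0.1594]
0.1583 [ 1.82 -2.54  6.7 ] [0.5877 0.2336 0.1588]
0.1576 [ 2.6  -2.75  6.86] [0.5877 0.2336 0.1581]
0.1569 [ 2.17 -2.74  7.34] [0.5877 0.2336 0.1575]
0.1562 [ 2.05 -3.17  7.79] [0.5877 0.2336 0.1568]
0.1555 [ 1.56 -3.51  9.44] [0.5878 0.2336 0.1563]
0.1548 [-0.34 -4.32 14.18] [0.5878 0.2336 0.1563]
0.1541 [-2.21 -5.6  18.65] [0.5879 0.2336 0.1562]
0.1534 [-4.34 -6.64 23.35] [0.5879 0.2337 0.1562]
(array([-4.39768309, -6.8535085 , 23.61767526]), array([0.328476  , 0.53702266, 0.52815392])) [0.58796112 0.23367094 0.15616847] 0.020012258774893397 21.525
```

A clear stop: the TCP stays at 0.1562 while the force climbs from 8 to 23 N. That is about 14 mm of travel. A last look before handing in.

Run:
```python
from h import *
from rig import r,status,camera
s=camera('side');cv2.imwrite('pics/s2.png',s['img'][:,:,::-1])
t=camera('top');P=pts(t);o=pickle.load(open('top0.pkl','rb'));PO=pts(o)
S=pts(s);SO=pts(pickle.load(open('side0.pkl','rb')))
for n,A in dict(now=S,start=SO).items():
    m=(A[...,2]>.08)&(A[...,2]<.094)&(np.hypot(A[...,0]-.451,A[...,1]+.078)<.05);print(n,m.sum(),A[m].mean(0).round(4))
c=wcam();P=pts(c)
m=(np.hypot(P[...,0]-.5875,P[...,1]-.2336)<.039)&(np.hypot(P[...,0]-.5875,P[...,1]-.2336)>.02)&(P[...,2]>.135)&(P[...,2]<.165)&(c['z_map']>0)
q=P[m];A=np.c_[q[:,:2],np.ones(len(q))];k=np.linalg.lstsq(A,q[:,2],rcond=None)[0];print('lid slope',k[:2],np.median(q[:,2]))
```

```text
now 340 [ 0.4512 -0.0687  0.0873]
start 337 [ 0.4506 -0.069   0.0872]
lid slope [-0.01356523 -0.01825595] 0.15150465724559653
```

View pics/s2.png

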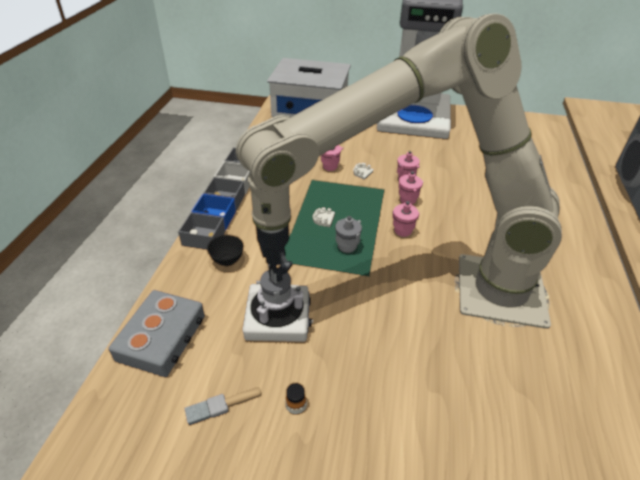

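The beaker is seated at (276,290) and level. The other one is still standing at (348,235), and the bystanders look to be where they were.

```bash
python3 -c "
from rig import r,status
print(status.current_contact_force(),status.current_time());r.job_done()"
```

```text
[-3.75003651 -7.17073357 23.27747891] 21.675
the job is handed in; nothing more can be done
```

I found the charged beaker and set it in the vibrator ring. I pressed the ring onto its stop and handed the job in at 21.7 s while still holding it down; no verdict was reported.

- **Which beaker:** I lifted the right-hand one on the mat. It weighed about 6.4 N, then 5.9–6.3 N on later readings. The charged beaker should be 5.1–6.3 N and the empty one about 3 N. I left the other beaker untouched and did not weigh it.
- **Pressing:** The shoulder met the ring at about TCP height 0.170 m, as predicted. The TCP then came to rest at 0.1562 m, about 14 mm lower, while the push rose from 8 to 23 N. I took that as the stop, and the push was still about 23 N at hand-in.
- **Final checks:** The lid top is at 0.1515 m (0.152 m expected with the ring fully down), and the lid is tilted about 1.3 degrees. The other beaker has moved less than 1 mm. In the last side picture the bystanders look to be where they were, but I did not measure them.
- **Disagreement:** The side camera put the ring about 4 mm, and both beakers 9 mm, further in y than the top camera did. The wrist camera agreed with the top camera, so I used those two.

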